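# Release the cam lock and push the plaque home

### The job

Turn the cam to its low point by pushing its lever round with the fingertips until it points straight out, square to the slide, over the dark line on the base; only then push the wooden slide forward from behind until the clay plaque is fully home, pressed between slide and front fence. Only push: do not lift the slide or the plaque, do not touch the plaque with the robot, and leave the tape roll, the glaze jar and the slip pot where they are. Finish clear of everything.

Things in the scene. Friction and masses are not known exactly. Their poses are not given: they have to be found in the camera images.
- jig: fixed ply jig, bed 330x200 mm, top 15 mm above the table. Origin: on the table under the middle; x = the slide's forward direction (away from the robot, yaw within 0.3 rad), y left. Rails 12 mm high, inner faces at y = +-68 mm. Front fence: bar, rear face at x = 150 mm, top 35 mm up. An ear of the base under the cam lever reaches to y = 200 mm, with a dark line along y. Open behind the slide
- slide: loose brown wooden block 80 (along x) x 134 x 30 mm between the rails, 0.3 to 0.5 kg, with a turned knob (28 mm wide and high, not needed) on top, right of the middle. Origin: centre of its underside, on the bed; axes as the jig's. Starts at jig x -90 to -75 mm; home at about -17 mm, where the plaque, against the fence, stops it. Friction 1 to 5 N; stays where it is left
- slide_rear (a point): middle of the slide's flat rear face (134 mm wide, 30 mm high, from z = 15 to 45 mm), where it is pushed
- cam (a joint): cam angle, rad, counter-clockwise from above: 0 = low point, lever straight out to the left (jig +y), the cam's flat facing the slide. Positive: lever swung back, to the robot. Starts at 0.95 to 1.55, where the round part (60 mm disc, flat 14 mm from the pivot) blocks the slide; it passes only within 0.24 of 0. Range -0.5 to 1.95: it can be pushed too far. Stiff (3 N at the knob), stays put
- cam_pivot (a point): point on the cam's pivot axis, at the top of the cam plate, 41 mm above the table, 20 mm to the left of the slide's left side
- cam_knob (a point): middle of the upright black knob at the end of the cam lever, 20 mm in diameter, from 47 to 83 mm above the table, 80 mm from the pivot axis. The lever bar below it is 16 mm wide, from 41 to 47 mm above the table
- plaque: loose grey scalloped clay plaque, about 128 mm across and 10 mm thick, lying on the bed between slide and fence. Origin: about the centre of its underside
- tape_roll: bystander: roll of masking tape lying on the table to the right of the jig, 100 mm across, 25 mm high. Origin: centre of its underside
- glaze_jar: bystander: jar with red lid on the table to the left of the front of the jig, 62 mm across, 86 mm high. Origin: centre of its underside
- slip_pot: bystander: open blue-grey pot on the table to the left of the rear of the jig, 70 mm across, 69 mm high. Origin: centre of its underside
Not all that is in view belongs to the job. Leave any pink look-alike of the plaque alone.

How it is judged:
By the outcome, as a careful person would: the job done as asked, in the order asked, and still so for the second after the job is handed in, with the robot touching nothing.
It also fails if it takes over 58 s, if anything falls off the work surface, if the arm or the gripper's body presses on something with over 40 N, if the wrist force passes 120 N, or if a joint passes its speed limit or range.

### The arm

A 6-joint arm with a two-finger parallel gripper is mounted at the origin on the work surface; the furniture and walls round the work are solid. World frame = base frame: x ahead of the robot, y to its left, z up, the work surface at z = 0. Lengths are in m, angles in rad, forces in N, time in s.
With the tool pointing down it reaches from about 0.275 to 0.875 m from the base axis. Payload 12.5 kg.
Tool frame: the origin (TCP) lies on the centre line of the jaws, within the pads' length; the fingertips stand r.finger_overhang ahead of it and the grasp point (between the pads) lies 3 mm ahead of it (r.finger_overhang is the distance from the TCP to the fingertips, in m); z points along the fingers, y is the line along which they close (so a half turn about z gives the same grasp; the last joint's range is limited). The gripper opens to 85 mm and grips with 20 to 120 N. Pads are 22 mm wide; open, the fingers measure 114 mm over their backs; the gripper's body (76 mm by 85 mm) begins 54 mm behind the grasp point. The pads swing forward as they close: fully open they stand 13 mm farther back than shut.
Start: joints at [1.214, 0.351, 1.652, -0, 1.139, -0.085], TCP at [0.148, 0.53, 0.253] pointing down, gripper open.
Joint ranges: [-2.75, 2.75], [-0.79, 2.1], [0.01, 2.65], [-1.57, 4.71], [0.07, 3.14], [-2.87, 2.87]. Speed limits (rad/s): [2.22, 2.22, 2.79, 3.14, 3.14, 3.14].

### API

Orientations are given as a unit quaternion [x, y, z, w].
In Python, from cell import r, optics gives the robot as it stands. The module is installed in compiled form; this text tells all that it offers. Calls block until the motion is done:
- r.move_to(position, orientation): joint-space move of the TCP to a pose.
- r.move_linear(position, rot=None, vel=0.15): straight line of the TCP; rot=None keeps the orientation; vel is the mean speed in m/s.
- r.set_joints(angles): joint-space move.
- r.set_gripper(opening, squeeze=None): opening from 0.0 (shut) to 1.0 (fully open); squeeze is the grip in N (None keeps the last); returns when the fingers have stopped.
- r.sleep(seconds).
- r.inverse_kinematics(position, orientation): joint angles nearest the present ones, or None.
- optics.get_image(name): name is "scene" or "top" or "wrist"; returns a dict with "pixels" (384x512x3 uint8, red, green, blue), "depth" (384x512 float32, m along the optical axis (not along the pixel's ray), 0 where there is no reading), "fx", "fy", "cx", "cy" (pixels), "D" ([k1, k2, p1, p2, k3] as OpenCV has them; the pictures are not rectified), "camera_from_world" (4x4, takes a point from world to camera coordinates); the wrist camera has in their place "mount" (4x4, takes a point from camera to tool coordinates, whose origin is the TCP and whose axes are the flange's). Camera axes: x right, y down, z forward; pixel columns grow to the right and rows downward; lengths in m; the calibration is good to about 2 mm. A picture is of the moment at which its call begins: read the wrist's pose just before it.
A pose or a line that the arm cannot do raises r.PlanningError and nothing moves.
- r.hand_in(): hands the job in; it is judged then, once.
Readings, each from a call of its own:
- r.current_t(): time.
- r.current_q(): joint angles.
- r.current_qvel(): joint speeds.
- r.current_effort(): joint torques, N m.
- r.current_tool_pos(): TCP position.
- r.current_ee_rot(): TCP orientation.
- r.current_contact_force(): force on the tool from outside, world axes, zero at the start.
- r.current_torque(): the same for the moment, N m.
- r.current_opening(): opening from 0.0 (shut) to 1.0 (fully open).
- r.current_finger_force(): force on a finger pad.
Only numpy, scipy, OpenCV 4.12 (cv2) and the standard library are available. Lean on these libraries where they do the work, as an engineer would, in place of code of your own. Each camera call takes 0.05 s, during which the arm holds its last target. There are 200 camera calls.

## Working session

There is one attempt and no reset: what is moved stays moved. The work goes in short steps, each a Python script; the robot and the scene stay as the last script left them, time stands still between calls to the robot, and variables do not carry over. Pictures are saved under pics/ and viewed, at most 10 in all, crops included, and the job is handed in when it is done.

```bash
mkdir -p pics; cat > h.py <<'E'
import numpy as np, cv2
from cell import r, optics
def snap(n,f=None):
    d=optics.get_image(n)
    np.savez(f'/tmp/{n}.npz',**d)
    if f: cv2.imwrite(f'pics/{f}.png',cv2.cvtColor(d['pixels'],cv2.COLOR_RGB2BGR))
    return d
def ray(d,uv):
    K=np.array([[d['fx'],0,d['cx']],[0,d['fy'],d['cy']],[0,0,1.]])
    p=cv2.undistortPoints(np.array(uv,float).reshape(-1,1,2),K,np.array(d['D'],float)).reshape(-1,2)
    T=np.linalg.inv(d['camera_from_world'])
    return T[:3,3],np.c_[p,np.ones(len(p))]@T[:3,:3].T
def onz(d,uv,z):
    o,v=ray(d,uv); s=(z-o[2])/v[:,2]; return o+s[:,None]*v
E
python3 - <<'E'
from h import *
for n in('scene','top'):
    d=snap(n,n+'0'); print(n,np.linalg.inv(d['camera_from_world'])[:3,3],d['fx'])
print(r.current_t(),r.finger_overhang,r.current_ee_rot())
E
```

```text
scene [-0.11100143 -0.46902649  0.97467466] 435.11779807135446
top [0.37457052 0.05552006 1.19375445] 461.8211132980642
0.1 0.022 [ 1.35443863e-01  9.90784895e-01 -4.90816422e-04 -1.04774592e-04]
```

View pics/top0.png

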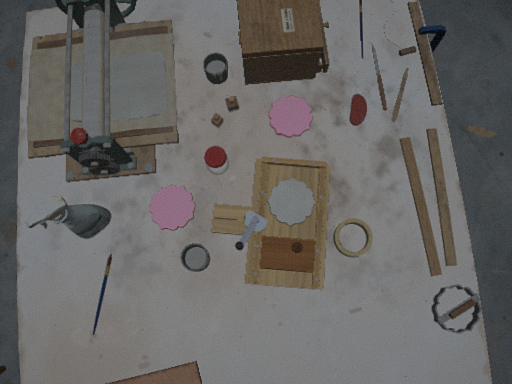

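View pics/scene0.png

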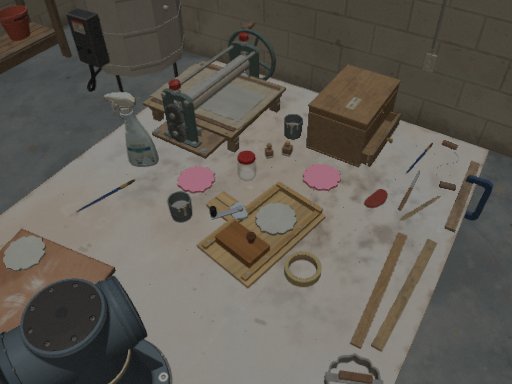

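The top view shows the jig at about (287,223), the slide at (288,254), the cam pivot near (255,222) and the black lever knob at (239,245). The slip pot is at (195,257), the jar at (215,160) and the tape at (352,237). Possible mix-ups:
- **Plaque:** the grey plaque at (292,201) is the one to use, not the pink ones at (291,116) and (172,207).
- **Knob:** the black lever knob at (239,245) is the target, not the slide's brown knob at (297,247).

I'll check this in one close crop and measure.

```bash
python3 - <<'E'
from h import *
d=dict(np.load('/tmp/top.npz'));im=d['pixels']
c=cv2.cvtColor(im[145:300,180:340],cv2.COLOR_RGB2BGR)
cv2.imwrite('pics/crop.png',cv2.resize(c,None,fx=3.8,fy=3.8,interpolation=cv2.INTER_CUBIC))
hsv=cv2.cvtColor(im,cv2.COLOR_RGB2HSV).astype(int);H,S,V=hsv[...,0],hsv[...,1],hsv[...,2]
print('slide',hsv[262,280],'bed',hsv[280,285],hsv[225,290],'table',hsv[300,285],'knob',hsv[245,239],'cam',hsv[220,255],'pot',hsv[257,195])
def big(m,roi):
    z=np.zeros(m.shape,np.uint8);x0,x1,y0,y1=roi;z[y0:y1,x0:x1]=m[y0:y1,x0:x1]
    cs,_=cv2.findContours(z,cv2.RETR_EXTERNAL,cv2.CHAIN_APPROX_NONE);return max(cs,key=cv2.contourArea)
def show(n,c,z):
    b=cv2.boxPoints(cv2.minAreaRect(c));P=onz(d,b,z);print(n,b.round(1).tolist(),P[:,:2].round(4).tolist(),'sides',np.linalg.norm(np.diff(P,axis=0),axis=1).round(4),'c',P.mean(0).round(4))
wood=(S>70)&(H<28)
show('jig',big(wood,(245,335,150,295)),.015)
show('slide',big((S>120)&(V<150)&(H<20),(250,325,225,280)),.045)
k=big(V<60,(228,250,235,255));show('knob',k,.083)
for n,roi,z in(('pot',(175,215,240,275),.069),('jar',(200,232,143,172),.086)):
    m=(V<100)if n=='pot' else (S>130)
    show(n,big(m,roi),z)
E
```

```text
slide [ 14 142  90] bed [ 18  89 117] [30  5 95] table [ 60   2 129] knob [60  6 43] cam [108  39 117] pot [105   5 100]
jig [[240.8000030517578, 283.8999938964844], [247.8000030517578, 155.8000030517578], [329.8999938964844, 160.3000030517578], [322.79998779296875, 288.3999938964844]] [[0.4098, 0.1008], [0.7431, 0.0513], [0.709, -0.1652], [0.3776, -0.104]] sides [0.3369 0.2192 0.3371] c [ 0.5599 -0.0293  0.015 ]
slide [[259.6000061035156, 267.3999938964844], [262.3999938964844, 235.39999389648438], [315.5, 240.0], [312.70001220703125, 272.0]] [[0.4448, 0.0496], [0.5233, 0.0348], [0.4983, -0.0963], [0.4201, -0.0798]] sides [0.0799 0.1334 0.0799] c [ 0.4717 -0.0229  0.045 ]
knob [[236.0, 242.0], [242.0, 242.0], [242.0, 249.0], [236.0, 249.0]] [[0.5087, 0.1004], [0.5073, 0.086], [0.4904, 0.0875], [0.4918, 0.1019]] sides [0.0145 0.0169 0.0145] c [0.4996 0.094  0.083 ]
pot [[180.0, 243.0], [209.0, 243.0], [209.0, 271.0], [180.0, 271.0]] [[0.5212, 0.2381], [0.5144, 0.167], [0.4465, 0.1725], [0.453, 0.2429]] sides [0.0715 0.0681 0.0707] c [0.4838 0.2051 0.069 ]
jar [[205.0, 147.0], [225.0, 147.0], [225.0, 166.0], [205.0, 166.0]] [[0.7552, 0.1569], [0.7499, 0.1066], [0.7003, 0.1107], [0.7054, 0.1605]] sides [0.0506 0.0498 0.0501] c [0.7277 0.1337 0.086 ]
```

View pics/crop.png

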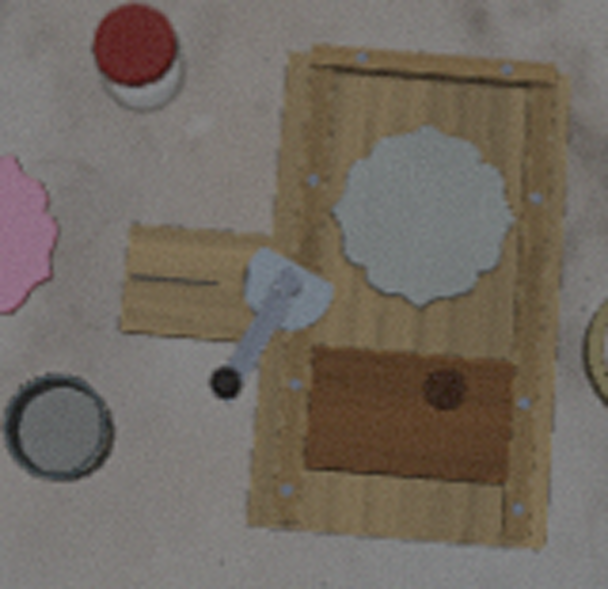

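The crop confirms the layout. The black lever knob is at crop (227,382), the pivot bolt at (291,286) and the dark line runs from (132,274) to (217,283). The slide is at (410,415), and the plaque is free, ahead of it. Next I'll refine the yaw and pivot.

```bash
python3 - <<'E'
from h import *
d=dict(np.load('/tmp/top.npz'))
f=lambda p:[(180+x/3.8-.4,145+y/3.8-.4) for x,y in p]
def pr(n,p,z):
    P=onz(d,f(p),z);print(n,P[:,:2].round(4).tolist());return P
L=pr('line',[(132,274),(217,283)],.015);v=L[0]-L[1];print('yaw line',np.arctan2(-v[0],v[1]))
B=pr('bed RL RR FR FL',[(248,525),(545,548),(568,73),(289,52)],.022)
for a,b,s in((1,0,'y'),(2,3,'y'),(1,2,'x'),(0,3,'x')):
    v=B[b]-B[a];print(s,np.linalg.norm(v).round(4),(np.arctan2(-v[0],v[1]) if s=='y' else np.arctan2(v[1],v[0])).round(3))
S=pr('slide RL RR FR FL',[(306,468),(507,482),(516,364),(315,347)],.045)
for a,b,s in((1,0,'y'),(2,3,'y'),(1,2,'x'),(0,3,'x')):
    v=S[b]-S[a];print(s,np.linalg.norm(v).round(4),(np.arctan2(-v[0],v[1]) if s=='y' else np.arctan2(v[1],v[0])).round(3))
p=pr('pivot',[(291,286)],.049)[0];k=pr('knob',[(227,382)],.083)[0]
v=k-p;print('arm',np.linalg.norm(v[:2]),'dir',np.arctan2(v[1],v[0]))
# scene view
s=dict(np.load('/tmp/scene.npz'));im=s['pixels']
c=cv2.cvtColor(im[170:290,160:340],cv2.COLOR_RGB2BGR)
cv2.imwrite('pics/crop2.png',cv2.resize(c,None,fx=4.4,fy=4.4,interpolation=cv2.INTER_CUBIC))
V=im.max(2);m=np.zeros(V.shape,np.uint8);m[200:222,203:220]=(V<60)[200:222,203:220]
ys,xs=np.nonzero(m);print('scene knob px',xs.min(),xs.max(),ys.min(),ys.max())
top=[(xs.mean(),ys.mean())]
o1,a=ray(d,f([(227,382)]));o2,b=ray(s,top)
A=np.c_[a[0],-b[0]];t=np.linalg.lstsq(A,o2-o1,rcond=None)[0];print('tri',o1+t[0]*a[0],o2+t[1]*b[0])
E
```

```text
line [[0.5879, 0.1532], [0.576, 0.096]]
yaw line -0.2054917327760986
bed RL RR FR FL [[0.4115, 0.09], [0.3766, -0.1033], [0.6978, -0.1605], [0.7321, 0.0313]]
y 0.1965 -0.179
y 0.1949 -0.177
x 0.3262 -0.176
x 0.3259 -0.181
slide RL RR FR FL [[0.4437, 0.0484], [0.4213, -0.0807], [0.4974, -0.0959], [0.522, 0.0346]]
y 0.131 -0.171
y 0.1328 -0.186
x 0.0775 -0.197
x 0.0795 -0.175
pivot [[0.5634, 0.0463]]
knob [[0.5004, 0.0931]]
arm 0.0784247072025317 dir 2.5032430840679813
scene knob px 210 216 206 216
tri [0.50206336 0.09356488 0.06807148] [0.50227582 0.09336088 0.06808865]
```

View pics/crop2.png

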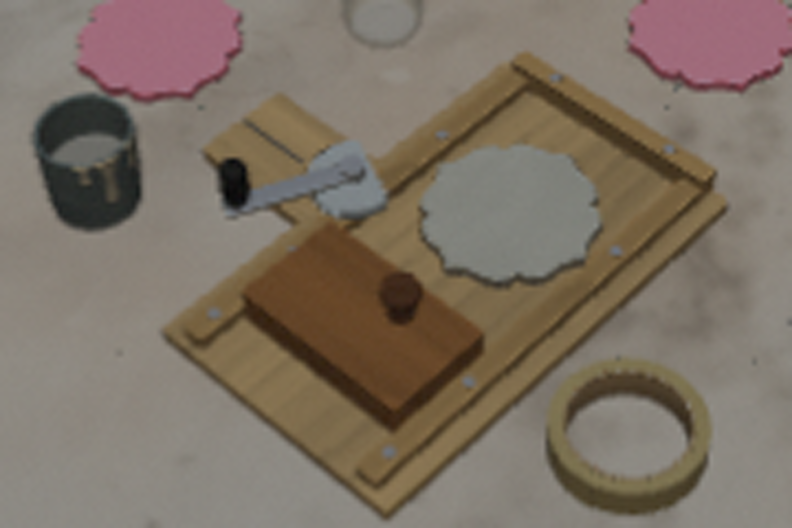

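Checks on the measurements:
- **Jig yaw:** about -0.179.
- **Pivot:** (0.563, 0.046), which is 85 mm left of the slide's centre line (87 expected).
- **Lever:** 78 mm long (80 expected), cam angle about 1.11.

Crop2 shows the knob at (235,183), well clear of the pot at (88,160). Now I'll push the knob round with the fingers shut, turning the tool with the lever, and stop 0.12 rad short to look.

```bash
cat >> h.py <<'E'
YAW=-.179; PIV=np.array([.5634,.0463])
q=lambda phi:[np.cos(phi/2),np.sin(phi/2),0,0]
def pose(cam,off=.021,z=.088,R=.08):
    th=np.pi/2+YAW+cam; k=PIV+R*np.array([np.cos(th),np.sin(th)]); t=np.array([np.sin(th),-np.cos(th)])
    return [*(k-off*t),z],q(th-np.pi/2)
E
python3 - <<'E'
from h import *
r.set_gripper(0.0); print(r.finger_overhang, r.current_opening())
p,o=pose(1.11,.036,.2); r.move_to(p,o)
p,o=pose(1.11,.036); r.move_linear(p,vel=.12)
print('down',r.current_t(),r.current_contact_force().round(1) if hasattr(r.current_contact_force(),'round') else r.current_contact_force())
for c in np.arange(1.05,.11,-.133):
    p,o=pose(c); r.move_linear(p,o,vel=.06); print(round(c,2),np.round(r.current_contact_force(),1),np.round(r.current_tool_pos(),3))
d=snap('top','top1');snap('scene');print(r.current_t())
c=cv2.cvtColor(d['pixels'][145:300,180:340],cv2.COLOR_RGB2BGR)
cv2.imwrite('pics/crop3.png',cv2.resize(c,None,fx=3.8,fy=3.8,interpolation=cv2.INTER_CUBIC))
E
```

```text
0.022 -0.005057228854840504
down 4.0083 [0.1 0.2 0.1]
1.05 [0.4 0.7 0.8] [0.489 0.082 0.088]
0.92 [-0.4  0.4 -0.4] [0.494 0.091 0.088]
0.78 [ 0.1  0.9 -0.1] [0.501 0.1   0.088]
0.65 [ 1.1 -0.1  0. ] [0.508 0.108 0.088]
0.52 [-0.7  0.5  0.3] [0.517 0.115 0.088]
0.38 [ 0.5 -0.4  0.3] [0.527 0.12  0.088]
0.25 [-0.1  0.3  0.3] [0.537 0.124 0.088]
0.12 [-0.1 -0.9 -0.4] [0.547 0.127 0.088]
6.925
```

View pics/crop3.png

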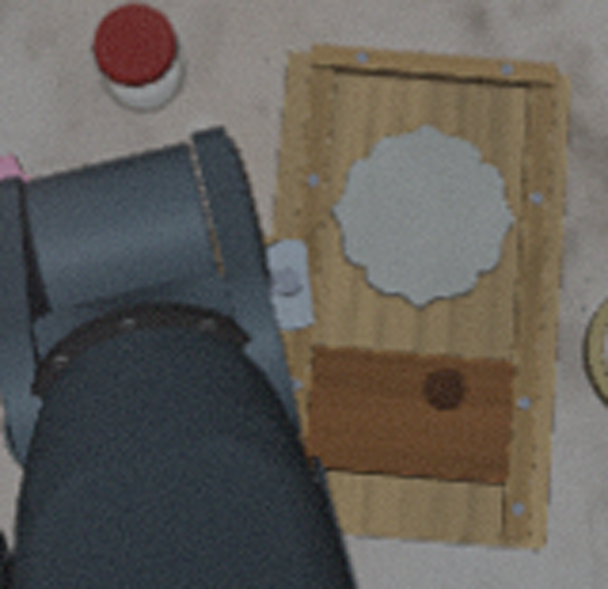

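The cam has turned with the finger. Its flat, from (303,238) to (313,325), suggests about 0.2 rad still to go. I'll back off and measure the lever unobstructed.

```bash
cat >> h.py <<'E'
def camangle(fn):
    d=snap('top');V=d['pixels'].max(2);m=np.zeros(V.shape,np.uint8);m[205:255,205:250]=(V<60)[205:255,205:250]
    n,_,st,ce=cv2.connectedComponentsWithStats(m);i=1+np.argmax(st[1:,4]);k=onz(d,[ce[i]],.080)[0]
    c=cv2.cvtColor(d['pixels'][145:300,180:340],cv2.COLOR_RGB2BGR)
    cv2.imwrite(f'pics/{fn}.png',cv2.resize(c,None,fx=3.8,fy=3.8,interpolation=cv2.INTER_CUBIC))
    v=k[:2]-PIV; print('knob',ce[i],st[i],k,'len',np.hypot(*v),'cam',np.arctan2(v[1],v[0])-np.pi/2-YAW)
E
python3 - <<'E'
from h import *
p,o=pose(.12,.05);r.move_linear(p,vel=.15)
p[2]=.16;r.move_linear(p,vel=.2)
r.move_to([.33,.05,.2],q(YAW))
camangle('crop4');print(r.current_t())
E
```

```text
knob [223.12244898 220.6122449 ] [220 217   7   9  49] [0.56440108 0.12714894 0.08      ] len 0.0808551424571395 cam 0.16661848989727085
8.6667
```

View pics/crop4.png

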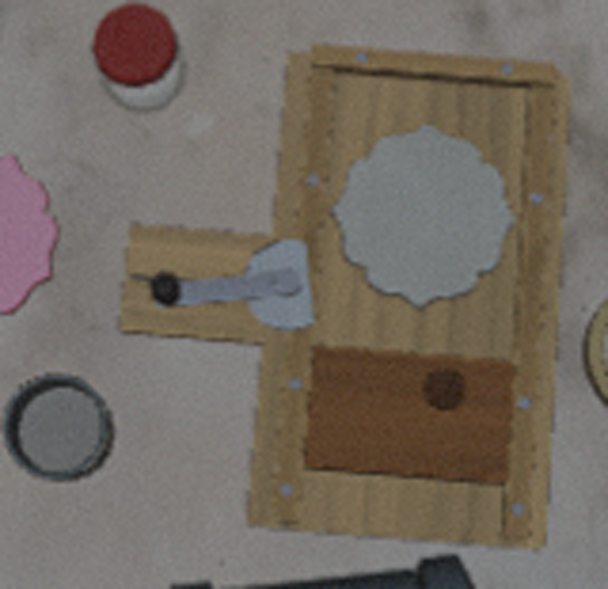

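The lever is still about 0.17 rad back, with the knob at crop (166,289) and the line end showing at (132,274). I'll push on by about 0.19 rad.

```bash
python3 - <<'E'
from h import *
p,o=pose(.12,.05,.16);r.move_to(p,o)
p,o=pose(.12,.05);r.move_linear(p,vel=.15)
for c in (.12,.02,-.07):
    p,o=pose(c);r.move_linear(p,o,vel=.05)
r.sleep(.2)
p,o=pose(-.07,.05);r.move_linear(p,vel=.15)
p[2]=.16;r.move_linear(p,vel=.2)
# wrist view from above the lever, rear
r.move_to([.33,.05,.2],q(YAW))
camangle('crop5');print(r.current_t())
E
```

```text
knob [223.12765957 214.72340426] [220 211   7   9  47] [0.57895834 0.12591187 0.08      ] len 0.08111788858234442 cam -0.013994957488581428
13.4917
```

View pics/crop5.png

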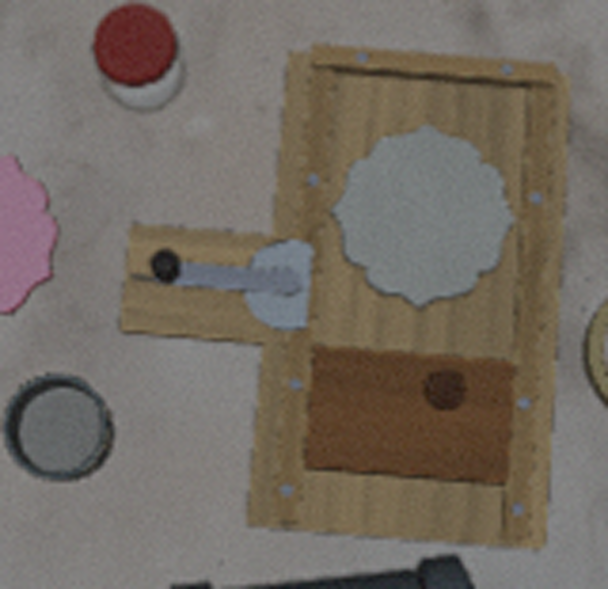

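The lever now lies parallel to the ear, with the knob at (166,266) and the bar running from (185,273) to (291,282). The measured cam angle is about -0.01, against a flat that reads +0.05. One wrist picture from closer will settle the angle before I push the slide.

```bash
python3 - <<'E'
from h import *
from scipy.spatial.transform import Rotation as R
M=np.array(optics.get_image('wrist')['mount']);print(M.round(3))
# aim: lever middle below camera, TCP placed so that camera stands over it
Rt=R.from_quat(q(YAW)).as_matrix()
tgt=np.array([.571,.086,.0]); cam_off=Rt@M[:3,3]; ax=Rt@M[:3,2]
z=.26; h=z+cam_off[2]-.04
p=np.r_[(tgt-cam_off-ax*h/abs(ax[2]))[:2],z];print(p,ax)
r.move_to(p,q(YAW));r.sleep(.2)
P=np.array(r.current_tool_pos());Q=R.from_quat(r.current_ee_rot()).as_matrix()
d=snap('wrist','wrist1')
T=np.eye(4);T[:3,:3]=Q;T[:3,3]=P
np.savez('/tmp/wristw.npz',**{**d,'camera_from_world':np.linalg.inv(T@M)});print(r.current_t())
E
```

```text
[[ 0.001 -0.965 -0.262  0.067]
 [ 1.     0.001  0.001 -0.   ]
 [-0.    -0.262  0.965 -0.122]
 [ 0.     0.     0.     1.   ]]
[0.59660614 0.08134091 0.26      ] [-0.25760153  0.04602632 -0.96515441]
14.8583
```

View pics/wrist1.png

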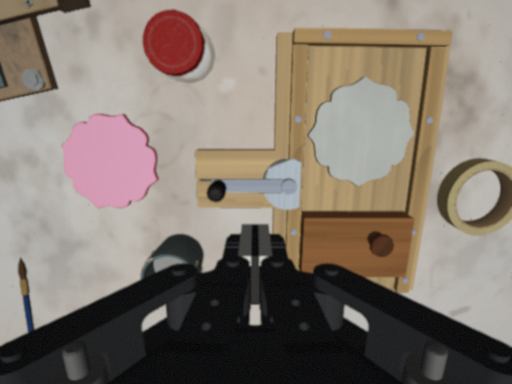

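The wrist view shows the lever from the bolt at (289,186) to the knob at (216,190), nearly parallel to the ear's front edge (y≈150) and the slide's front edge (303,213)–(411,215). I'll put numbers on that.

```bash
python3 - <<'E'
from h import *
d=dict(np.load('/tmp/wristw.npz'));im=d['pixels']
g=cv2.GaussianBlur(cv2.cvtColor(im,cv2.COLOR_RGB2GRAY),(3,3),0).astype(float)
sat=cv2.GaussianBlur(cv2.cvtColor(im,cv2.COLOR_RGB2HSV)[...,1],(3,3),0).astype(float)
def edge(ch,x0,x1,y0,y1,z,n,axis=0):
    G=np.abs(np.diff(ch,axis=axis));pts=[]
    if axis==0:
        for x in range(x0,x1):
            w=G[y0:y1,x]**4;pts.append((x,y0+.5+(w*np.arange(y1-y0)).sum()/w.sum()))
    else:
        for y in range(y0,y1):
            w=G[y,x0:x1]**4;pts.append((x0+.5+(w*np.arange(x1-x0)).sum()/w.sum(),y))
    P=onz(d,pts,z)[:,:2];l=cv2.fitLine(P.astype(np.float32),cv2.DIST_HUBER,0,1e-5,1e-5).ravel()
    v=l[:2];a=np.arctan2(v[1],v[0])
    a=(a-np.pi/2*(axis==0)+np.pi/2)%np.pi-np.pi/2
    print(n,'yaw',a.round(4),'pt',l[2:].round(4));return a
edge(sat,200,270,145,156,.015,'ear front')
edge(sat,200,270,202,213,.015,'ear rear')
edge(sat,235,262,174,185,.047,'lever front')
edge(sat,235,262,188,198,.047,'lever rear')
edge(sat,308,365,208,218,.045,'slide front')
edge(g,300,440,26,34,.035,'fence front')
edge(sat,296,306,165,205,.041,'cam flat',1)
edge(g,272,284,40,145,.015,'bed left',1)
P=onz(d,[(289,186)],.048)[0,:2];k=onz(d,[(216,190)],.083)[0,:2];v=k-P;print('pivot',P,'knob',k,np.hypot(*v),np.arctan2(-v[0],v[1]))
print('rest',[onz(d,[u],z)[0,:2].round(4) for u,z in(((302,278),.045),((407,278),.045))])
E
```

```text
ear front yaw -0.1803 pt [0.6156 0.0885]
ear rear yaw -0.1808 pt [0.5453 0.1195]
lever front yaw -0.1782 pt [0.5869 0.0937]
lever rear yaw -0.1792 pt [0.57   0.0971]
slide front yaw -0.1851 pt [ 0.5273 -0.0045]
fence front yaw -0.1734 pt [ 0.7191 -0.077 ]
cam flat yaw -0.1881 pt [0.5666 0.0322]
bed left yaw -0.1833 pt [0.6951 0.0403]
pivot [0.56924054 0.04612023] knob [0.58806173 0.12326015] 0.07940279475130907 -0.23931210973887038
rest [array([0.4463, 0.0474]), array([ 0.4213, -0.0851])]
```

The lever's yaw is -0.179 against -0.1805 for the ear, so the cam is within about 0.01 rad of its low point. Next is pushing the slide from behind with both fingers, watching the force.

```bash
python3 - <<'E'
from h import *
F=lambda:np.array(np.mean([r.current_contact_force() for _ in range(5)],axis=0))
x=np.array([np.cos(YAW),np.sin(YAW)]);rear=np.array([.4325,-.0170])
at=lambda s,z:[*(rear+s*x),z]
r.move_to(at(-.035,.18),q(YAW)); r.set_gripper(.5)
r.move_linear(at(-.035,.08),vel=.15); f0=F()
r.move_linear(at(-.035,.052),vel=.04); print('down',f0.round(1),F().round(1),r.current_t())
s=-.035
while s<.068:
    s+=.006 if s<.038 else .0015
    r.move_linear(at(s,.052),vel=.04)
    f=F()-f0; fx=-(f[:2]@x)
    if s>.036 or abs(fx)>4: print(round(s,4),fx.round(1),f.round(1))
    if fx>12: break
print(r.current_t())
E
```

```text
down [ 0.3 -0.2  0.4] [-0.7  0.8  0.1] 17.9333
0.037 0.9 [-0.7  1.1 -0.7]
0.043 -0.4 [ 0.4  0.2 -0.4]
0.0445 2.5 [-2.2  1.4 -0. ]
0.046 2.2 [-2.1  1.1 -1.1]
0.0475 2.5 [-2.4  0.8 -1.8]
0.049 2.0 [-2.   0.2 -1.2]
0.0505 2.0 [-2.   0.1 -1.7]
0.052 2.5 [-2.5 -0.  -1.5]
0.0535 2.7 [-2.7  0.2 -1.7]
0.055 2.0 [-1.9  0.6 -1.1]
0.0565 2.5 [-2.3  0.9 -1.9]
0.058 2.4 [-2.4  0.3  0.5]
0.0595 7.0 [-6.8  1.9  4.7]
0.061 12.0 [-11.9   1.7   7.9]
0.0625 17.8 [-17.5   3.7  12.1]
25.0833
```

Force rose sharply at the stop (17.8 N), so the slide is home. I'll back off, get clear and verify.

```bash
python3 - <<'E'
from h import *
x=np.array([np.cos(YAW),np.sin(YAW)]);p=np.array(r.current_tool_pos())
p[:2]-=.04*x;r.move_linear(p,vel=.1)
p[2]=.2;r.move_linear(p,vel=.15)
r.move_to([.33,.05,.25],q(YAW))
camangle('crop6')
from h import *
d=dict(np.load('/tmp/top.npz'));hsv=cv2.cvtColor(d['pixels'],cv2.COLOR_RGB2HSV).astype(int);H,S,V=hsv[...,0],hsv[...,1],hsv[...,2]
m=np.zeros(H.shape,np.uint8);m[190:280,250:325]=((S>120)&(V<150)&(H<20))[190:280,250:325]
cs,_=cv2.findContours(m,0,2);b=cv2.boxPoints(cv2.minAreaRect(max(cs,key=cv2.contourArea)));c=onz(d,b,.045).mean(0)[:2]
D=c-np.array([.4717,-.0229]);print('slide',c,'moved',D@x,'side',D@[-x[1],x[0]],np.round(r.current_contact_force(),1),r.current_t())
E
```

```text
knob [223.12765957 214.72340426] [220 211   7   9  47] [0.57895834 0.12591187 0.08      ] len 0.08111788858234442 cam -0.013994957488581428
slide [ 0.53644647 -0.03502237] moved 0.06587029711799419 side -0.0004008517059648038 [-0.3  0.2  0.5] 27.5083
```

View pics/crop6.png

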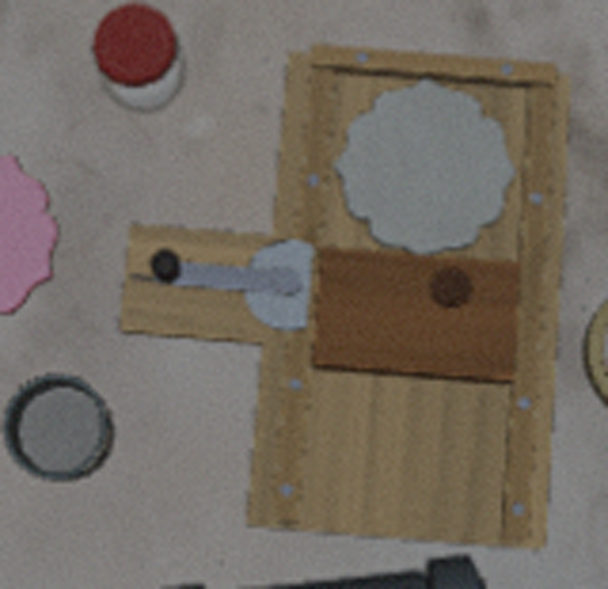

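The slide is past the cam flat, at about -18 mm in the jig. The plaque touches both the fence (428,82) and the slide (430,252). The lever hasn't moved, and the jar, pot and tape are where they were.

```bash
python3 -c "
from cell import r
print(r.hand_in())"
```

```text
the job is handed in; nothing more can be done
None
```

The job is handed in: I turned the cam to its low point (within about 0.02 rad), then pushed the slide until the plaque stopped against the front fence at about 18 N, and moved the arm clear at 27.5 s with the jar, pot and tape unmoved.

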